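Bolt the large cutter case on the luthier's bench

ROBOT

A 6-joint arm with a two-finger parallel gripper is mounted at the origin on the work surface. World frame = base frame: x ahead of the robot, y to its left, z up, the work surface at z = 0. Lengths are in m, angles in degrees, forces in N, time in s.
With the tool pointing down it reaches from about 0.35 to 0.875 m from the base axis. Payload 4.2 kg.
Tool frame: the origin (TCP) lies at the very end of the fingers, on their centre line; the grasp point (between the pads) lies 19 mm behind it; z points along the fingers, y is the direction in which the jaws open and shut (so a half turn about z gives the same grasp; the last joint's range is limited). The gripper opens to 85 mm and grips with 20 to 120 N. Pads are 22 mm wide; open, the fingers measure 114 mm over their backs; the gripper's body (76 mm by 85 mm) begins 54 mm behind the grasp point. The pads swing forward as they close: fully open they stand 13 mm farther back than shut.
Start: joints at [-60.126, 22.042, 0.453, 0, -68.411, -14.817], TCP at [0.162, -0.604, 0.231] pointing down, gripper open.
Joint ranges: [-179.83, 179.83], [-69.29, 118.12], [-61.27, 80.66], [-181.25, 117.63], [-171.15, -9.14], [-177.46, 177.46]. Speed limits (degrees/s): [159.86, 159.86, 180, 180, 180, 180].

INTERFACE

Orientations are given as [roll, pitch, yaw] about the fixed x, y, z axes, in that order (R = Rz(yaw) Ry(pitch) Rx(roll)).
In Python, from bench import env gives the robot as it stands.
- The arm moves only by the tool jog_arm, never from a script. Its argument "steps" is a list that holds one entry, the list of rows, each a list of 7 numbers: the turn, a rotation vector about the tool's x, y, z in degrees, then the shift along the tool's x, y, z in mm, then the closure, from 0 (fully open) to 1 (shut). A call has 1 to 5 rows; each row shifts and turns the commanded pose from where the row before left it, along the tool's axes as they then stand; what a row does not reach is not made up. A row lasts 1/8 s, in which the tool goes at most 62.5 mm and 10.7 degrees, less where a joint would pass 70% of its speed; a pose out of reach is approached as far as the arm can. A call with a gripper value outside its range is refused whole. The fingers move at their own pace and stop on an object; the grip force is fixed at half the most. Time passes only in rows, so rows that do not move let the fingers close. It gives the time, the measured TCP pose, the force and the opening at its end, in the units of the state.
- env.sense(): the state, without advancing time (a new reading comes with each control period).
- env.camera(name): name is "side" or "top"; returns the picture (420x560x3 uint8, blue, green, red); there is no depth.
- env.camera_info(name): a dict with "fx", "fy", "cx", "cy" (pixels), "eye" and "rotation" of the camera in the world. Camera axes: x right, y down, z forward; pixel columns grow to the right and rows downward; lengths in m; the calibration is good to about 2 mm. A picture is of the moment at which its call begins. camera_info takes no time and is no camera call.
- env.close_job(): hands the job in, once; it reports no verdict.
Trained networks look in the newest picture that a camera, given by its name, has taken for a name from the list of things; names that differ only in an ending like _2 or _b are one class to them, and where a whole thing is asked for, a point or a joint stands for the part that bears it (a point fixed in the world has none). Each returns a list of dicts, best first, with "p" (0 to 1); they miss things now and then, are a little off and sometimes report something else, mostly with a low value. They report only what shows in the picture. A call takes as long as a camera call.
- env.look_for(camera, name): "at" ([x, y, z] in m, in world coordinates, good to about 4 mm: the middle of the surface that is visible of it).
The state is a dict: "time_s": time; "joint_positions": joint angles; "qd": joint speeds; "joint_efforts": joint torques, N m; "position": TCP position; "ee_rot": TCP orientation; "force": force on the tool from outside, world axes, zero at the start; "ft_torque": the same for the moment, N m; "width": finger opening in m.
Only numpy, scipy, OpenCV 4.12 (cv2) and the standard library are available. Lean on these libraries where they do the work, as an engineer would, in place of code of your own. Each camera call takes 0.05 s, during which the arm holds its last target. There are 200 camera calls.

TASK

Lock the large plywood cutter case: push the sliding bolt on its lid across, by its upright knob, until it is fully home through the keeper. The small case is still in use, so leave its bolt drawn back.

Things in the scene. Friction and masses are not known exactly. Their poses are not given: they have to be found in the camera images.
- large_bolt (a joint): Steel slide-bolt (rod 12 mm thick, 152 long, in two guides) on the lid of the large case: closed plywood box, 240 x 260 mm (260 along the bolt), 90 high, fixed. Value in m: 0 drawn back, 0.05 fully home at its stop; starts at 0 to 0.008. Tip enters the keeper, the bridge beyond the lid's seam, at 0.014 and leaves its far side at 0.028. Slides with about 3 N, no spring, stays where left.
- large_knob (a point): Centre of the top of the upright round knob, 18 mm thick, on the large case's bolt; 145 mm above the bench, 55 above the lid; moves with the bolt. y axis: level, along the bolt to the keeper (push this way); z up. Bolt tip is 69 mm ahead. Guides and keeper are 26 mm wide and rise 21 mm above the lid; bolt drawn back, the rear guide starts 12 mm behind the knob's centre, the front one 61 mm ahead.
- small_bolt (a joint): Bolt of the same form, size and values on the small case: closed plywood box, 130 x 220 mm (220 along the bolt), 55 high, fixed. Starts at 0 to 0.008; to be left drawn back, tip clear of its keeper (below 0.014).
- small_knob (a point): Centre of the top of the knob on the small case's bolt, 110 mm above the bench; axes as for the large one. Not to be pushed.

How it is judged (in metres and radians):
At the end, for the whole second after the job is handed in: The large case's bolt is at rest, pushed to at least 0.036 of its 0.05 m (tip 8 mm or more out of the keeper's far side), and the small case's bolt is still drawn back, below 0.014 (value of joint large_bolt above 0.036 m and velocity of joint large_bolt below 0.01 m/s and value of joint small_bolt below 0.014 m); the robot touches nothing.
It fails at once if the small case's bolt is pushed into its keeper (value of joint small_bolt above 0.014 m).
It also fails if it takes over 29 s, if anything falls off the work surface, if the arm or the gripper's body presses on something with over 40 N, if the wrist force passes 120 N, or if a joint passes its speed limit or range.

## Working session

There is one attempt and no reset: what is moved stays moved. The work goes in short steps, Python scripts to look and compute and a tool call to move; the robot and the scene stay as the last step left them, time stands still between calls to the robot, and variables do not carry over. Pictures are saved under pics/ and viewed, on a budget of 10 in all, crops included, one or two more only if the job needs it, and the job is handed in when it is done.

Besides the shell and the picture viewer there is one more tool, called by a JSON object that holds its "fn" and its "kwargs". jog_arm: Moves the arm, as the interface text tells. Its arguments: {"type":"object","properties":{"steps":{"type":"array","items":{"type":"array","items":{"type":"array","items":{"type":"number"}}}}},"required":["steps"]}

```bash
mkdir -p pics; python3 - <<'E'
from bench import env
import cv2
for c in("top","side"):
    cv2.imwrite(f"pics/{c}1.png",env.camera(c))
    i=env.camera_info(c);print(c,i)
    for n in("large_knob","small_knob","large_bolt","small_bolt"):
        print(n,env.look_for(c,n))
print(env.sense())
E
```

```text
top {'fx': 422.8168385634397, 'fy': 422.8168385634397, 'cx': 287.35086678123736, 'cy': 209.51201069846005, 'eye': array([ 0.45396217, -0.03521458,  0.90524492]), 'rotation': array([-173.49117474,    0.60075217,  -89.71397451])}
large_knob [{'at': [0.5807, -0.2651, 0.1045], 'p': 0.93}]
small_knob []
large_bolt [{'at': [0.5766, -0.2656, 0.11], 'p': 0.66}]
small_bolt [{'at': [0.552, 0.2035, 0.0733], 'p': 0.91}]
side {'fx': 428.95220694345403, 'fy': 428.95220694345403, 'cx': 284.0742520313137, 'cy': 207.42455358009977, 'eye': array([0.39320441, 0.56436171, 0.85052796]), 'rotation': array([-140.54930297,   -0.56504124, -163.1404756 ])}
large_knob [{'at': [0.5787, -0.2593, 0.1056], 'p': 0.5}]
small_knob [{'at': [0.5486, 0.2217, 0.0738], 'p': 0.63}]
large_bolt [{'at': [0.576, -0.2597, 0.1066], 'p': 0.63}]
small_bolt [{'at': [0.552, 0.2234, 0.0703], 'p': 0.59}]
{'time_s': 0.5, 'joint_positions': array([-6.01253724e+01,  2.20434271e+01,  4.47199375e-01, -3.34645031e-03,
       -6.84128604e+01, -1.48152888e+01]), 'qd': array([ 0.00240997, -0.12277469, -0.0323205 ,  0.07120193,  0.00747488,
       -0.04118076]), 'joint_efforts': array([-1.64035769e-04, -3.91690564e+01,  1.88442922e+01,  4.18704674e+00,
       -7.28641735e-04,  1.23732907e-06]), 'position': array([ 0.16237881, -0.6034592 ,  0.23124783]), 'ee_rot': array([ 1.79990418e+02,  6.84212834e-04, -1.64941893e+02]), 'force': array([0.10821259, 0.36021965, 0.28827353]), 'ft_torque': array([ 0.00721983,  0.0272932 , -0.0042783 ]), 'width': 0.08547404821915179}
```

View pics/top1.png

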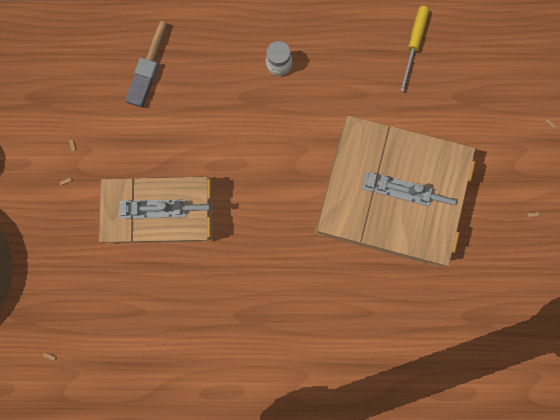

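View pics/side1.png

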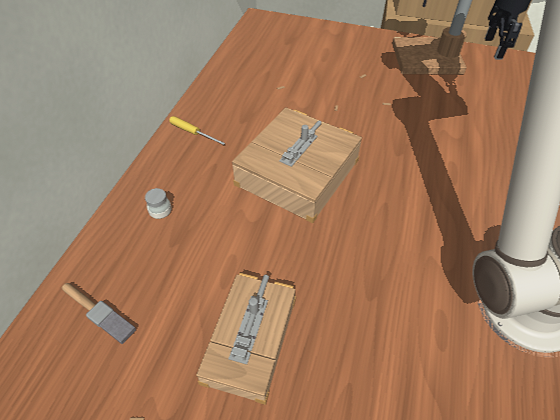

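```bash
python3 - <<'E'
import cv2,numpy as np
a=cv2.imread("pics/top1.png")[160:220,350:470];b=cv2.imread("pics/side1.png")[110:180,260:340]
a=cv2.resize(a,None,fx=5,fy=5,interpolation=cv2.INTER_CUBIC);b=cv2.resize(b,(343,300),interpolation=cv2.INTER_CUBIC)
o=np.zeros((600,600,3),np.uint8);o[:300]=a;o[300:,:343]=b
cv2.imwrite("pics/z1.png",o)
E
```

```text
(no output)
```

View pics/z1.png

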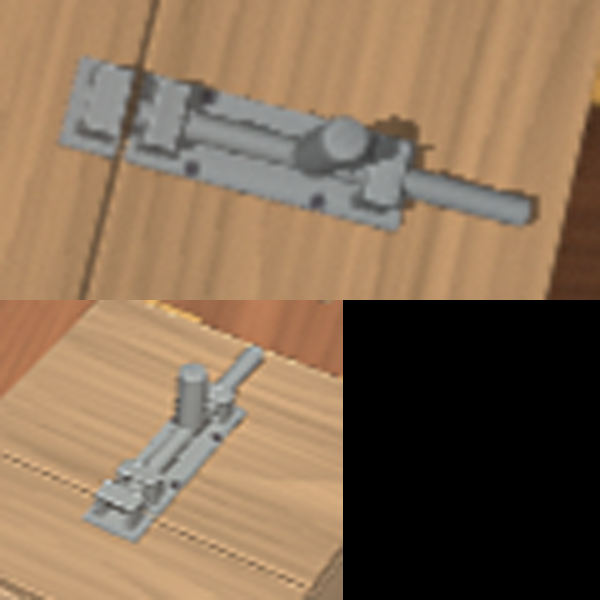

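```bash
cat >h.py <<'E'
from bench import env
import numpy as np
from scipy.spatial.transform import Rotation as R
def px(c,u,v,z):
    i=env.camera_info(c);d=R.from_euler('xyz',i['rotation'],degrees=True).as_matrix()@[(u-i['cx'])/i['fx'],(v-i['cy'])/i['fy'],1]
    e=i['eye'];return e+d*(z-e[2])/d[2]
E
python3 - <<'E'
from h import *
print(px('top',419,188,.145),px('side',305,127,.145))
k=px('top',371.6,180,.111);r=px('top',455.6,201.6,.104);f=px('top',388.5,185,.104)
print(k,r,f,[np.degrees(np.arctan2(*(a-r)[[1,0]])) for a in(k,f)])
s1=px('side',285.5,159.5,.104);print(px('side',288,155,.111),px('side',320,124,.104))
for p in((350+140/5,160),(350+88/5,160+280/5)):print(px('top',*p,.09))
p=px('top',389,128,.09);q=px('top',363,242,.09);print(np.degrees(np.arctan2(*(p-q)[[1,0]])))
p=px('top',349,118,.09);q=px('top',474,148,.09);print(np.degrees(np.arctan2(*(p-q)[[1,0]])))
E
```

```text
[ 0.58085411 -0.26548741  0.145     ] [ 0.58071928 -0.2602597   0.145     ]
[ 0.60164165 -0.18639321  0.111     ] [ 0.5617131  -0.34655648  0.104     ] [ 0.5933254  -0.21985602  0.104     ] [np.float64(76.00156000969176), np.float64(75.99049233558401)]
[ 0.60231142 -0.18439819  0.111     ] [ 0.55636831 -0.33226113  0.104     ]
[ 0.64540898 -0.20362345  0.09      ]
[ 0.53489942 -0.18143317  0.09      ]
-13.66609406311237
76.10843285576829
```

{"fn": "jog_arm", "kwargs": {"steps": [[[0, 0, 0, -47, 18.5, 0, 1], [0, 0, 0, -47, 18.5, 0, 1], [0, 0, 0, -47, 18.5, 0, 1], [0, 0, 0, -47, 18.5, 0, 1], [0, 0, 0, -47, 18.5, 0, 1]]]}}

```text
time_s: 1.12
position: [0.3665, -0.4521, 0.2316]
ee_rot: [-180.0, 0.0, -164.9]
force: [0.7, -0.2, -1.0]
width: -0.0001
```

{"fn": "jog_arm", "kwargs": {"steps": [[[0, 0, 0, -47, 18.5, 0, 1], [0, 0, 0, -47, 18.5, 0, 1], [0, 0, 0, -47, 18.5, 0, 1], [0, 0, 0, -47, 18.5, 0, 1], [0, 0, 0, -47, 18.5, 0, 1]]]}}

```text
time_s: 1.75
position: [0.5694, -0.3016, 0.2315]
ee_rot: [-180.0, 0.0, -164.9]
force: [0.7, -0.7, -0.9]
width: 0.0001
```

{"fn": "jog_arm", "kwargs": {"steps": [[[0, 0, -10.2, 0, 0, 0, 1], [0, 0, -10.2, 0, 0, 0, 1], [0, 0, -10.2, 0, 0, 0, 1], [0, 0, -10.2, 0, 0, 0, 1], [0, 0, -10.2, 0, 0, 0, 1]]]}}

```text
time_s: 2.38
position: [0.5682, -0.3027, 0.2313]
ee_rot: [180.0, 0.0, -113.6]
force: [0.1, 0.5, 0.7]
width: 0.0002
```

{"fn": "jog_arm", "kwargs": {"steps": [[[0, 0, -10.2, 0, 0, 0, 1], [0, 0, 0, 0, 0, 0, 1], [0, 0, 0, 0, 0, 0, 1]]]}}

```text
time_s: 2.75
position: [0.5682, -0.3028, 0.2313]
ee_rot: [180.0, -0.0, -103.9]
force: [-0.7, -0.0, -0.6]
width: 0.0001
```

{"fn": "jog_arm", "kwargs": {"steps": [[[0, 0, 0, 0, -3, 30, 1], [0, 0, 0, 0, 0, 35, 1], [0, 0, 0, 0, 0, 0, 1]]]}}

```text
time_s: 3.12
position: [0.5692, -0.3028, 0.1632]
ee_rot: [179.6, 0.0, -103.8]
force: [-1.3, 0.1, 0.5]
width: 0.0001
```

```bash
python3 - <<'E'
from bench import env
import cv2,numpy as np
a=env.camera("top")[130:250,330:490];b=env.camera("side")[60:180,240:400]
cv2.imwrite("pics/z2.png",cv2.resize(np.hstack([a,b]),None,fx=2.5,fy=2.5,interpolation=cv2.INTER_CUBIC))
E
```

```text
(no output)
```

View pics/z2.png

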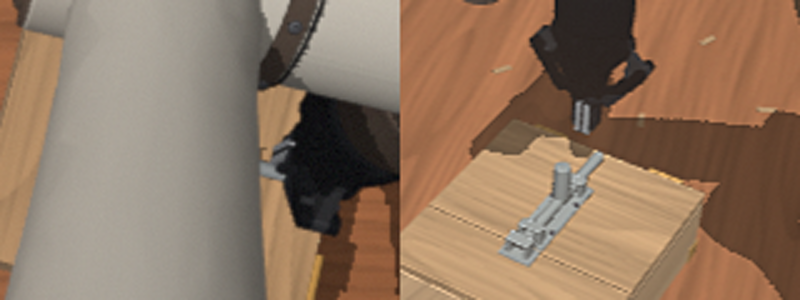

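The top view is mostly blocked by the arm. In the side view the closed fingertips are at about crop (583,130), behind the knob at (562,168) and in line with the bolt. Next I descend and push.

{"fn": "jog_arm", "kwargs": {"steps": [[[0, 0, 0, 0, -2, 20, 1], [0, 0, 0, 0, 0, 21, 1], [0, 0, 0, 0, 0, 0, 1]]]}}

```text
time_s: 3.6
position: [0.5731, -0.304, 0.1257]
ee_rot: [180.0, -0.0, -103.8]
force: [0.1, -0.6, 0.6]
width: -0.0
```

{"fn": "jog_arm", "kwargs": {"steps": [[[0, 0, 0, -7, 0, 0, 1], [0, 0, 0, -7, 0, 0, 1], [0, 0, 0, -6, 0, 0, 1], [0, 0, 0, -5, 0, 0, 1], [0, 0, 0, 0, 0, 0, 1]]]}}

```text
time_s: 4.22
position: [0.5794, -0.2795, 0.1258]
ee_rot: [-179.9, -0.0, -103.7]
force: [-0.3, -1.0, 0.7]
width: 0.0002
```

{"fn": "jog_arm", "kwargs": {"steps": [[[0, 0, 0, -4, 2, 4, 1], [0, 0, 0, -5, 0, 0, 1], [0, 0, 0, -5, 0, 0, 1], [0, 0, 0, -5, 0, 0, 1], [0, 0, 0, 0, 0, 0, 1]]]}}

```text
time_s: 4.85
position: [0.5814, -0.2598, 0.121]
ee_rot: [179.9, 0.0, -103.7]
force: [0.9, -0.7, 0.6]
width: -0.0
```

{"fn": "jog_arm", "kwargs": {"steps": [[[0, 0, 0, -5, 0, 0, 1], [0, 0, 0, -5, 0, 0, 1], [0, 0, 0, -4, 0, 0, 1], [0, 0, 0, 0, 0, 0, 1]]]}}

```text
time_s: 5.35
position: [0.5847, -0.2464, 0.1211]
ee_rot: [180.0, 0.0, -103.7]
force: [1.1, -0.3, -0.3]
width: -0.0002
```

```bash
python3 - <<'E'
from bench import env
import cv2,numpy as np
b=env.camera("side")[80:180,240:370]
cv2.imwrite("pics/z3.png",cv2.resize(b,None,fx=5,fy=5,interpolation=cv2.INTER_CUBIC))
E
```

```text
(no output)
```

View pics/z3.png

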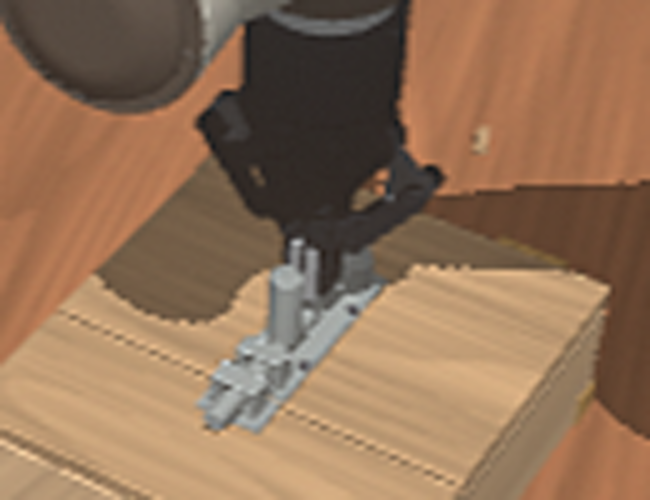

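The bolt is moving: the knob top is at crop (286,273) and the tip is showing out of the keeper at (215,420). I push on to the stop.

{"fn": "jog_arm", "kwargs": {"steps": [[[0, 0, 0, -4, 0, 0, 1], [0, 0, 0, -3, 0, 0, 1], [0, 0, 0, 0, 0, 0, 1]]]}}

```text
time_s: 5.78
position: [0.5856, -0.2426, 0.1212]
ee_rot: [179.9, -0.2, -103.8]
force: [-0.7, -11.2, -2.3]
width: -0.0002
```

{"fn": "jog_arm", "kwargs": {"steps": [[[0, 0, 0, -3, 0, 0, 1], [0, 0, 0, 0, 0, 0, 1]]]}}

```text
time_s: 6.02
position: [0.5856, -0.2424, 0.1213]
ee_rot: [179.9, -0.4, -103.8]
force: [-2.4, -20.1, -3.4]
width: -0.0001
```

```bash
python3 - <<'E'
from h import *
import cv2
b=env.camera("side")[80:180,240:370]
cv2.imwrite("pics/z4.png",cv2.resize(b,None,fx=5,fy=5,interpolation=cv2.INTER_CUBIC))
print(px('side',297.2,134.6,.145)-px('side',305,127,.145))
E
```

```text
[0.01093171 0.03368629 0.        ]
```

View pics/z4.png

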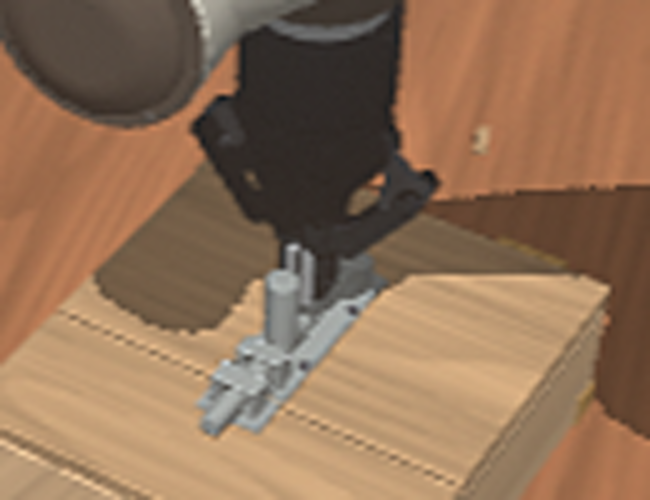

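Force rose to 20 N with no further travel, so it is at a stop. I back off, lift, and check.

{"fn": "jog_arm", "kwargs": {"steps": [[[0, 0, 0, 15, 0, 0, 1], [0, 0, 0, 20, 0, 0, 1], [0, 0, 0, 0, 0, -50, 1], [0, 0, 0, 0, 0, -50, 1], [0, 0, 0, 50, 0, 0, 1]]]}}

```text
time_s: 6.7
position: [0.5704, -0.3195, 0.2277]
ee_rot: [-179.3, -0.0, -103.4]
force: [0.2, -0.7, 0.1]
width: -0.0
```

{"fn": "jog_arm", "kwargs": {"steps": [[[0, 0, 0, 50, 0, 0, 1], [0, 0, 0, 50, 0, 0, 1], [0, 0, 0, 40, 0, 0, 1], [0, 0, 0, 0, 0, 0, 1], [0, 0, 0, 0, 0, 0, 1]]]}}

```text
time_s: 7.32
position: [0.5337, -0.4557, 0.2211]
ee_rot: [180.0, 0.0, -103.8]
force: [-0.0, 0.8, 0.6]
width: -0.0003
```

```bash
python3 - <<'E'
from h import *
import cv2
a=env.camera("top")[150:230,340:480];b=env.camera("side")[110:190,250:390]
cv2.imwrite("pics/z5.png",cv2.resize(np.vstack([a,b]),None,fx=3.7,fy=3.7,interpolation=cv2.INTER_CUBIC))
for c in("top","side"):
  for n in("large_knob","small_knob","small_bolt"): print(c,n,env.look_for(c,n))
E
```

```text
top large_knob [{'at': [0.5867, -0.2249, 0.1088], 'p': 0.76}]
top small_knob [{'at': [0.5527, 0.2081, 0.0705], 'p': 0.85}]
top small_bolt [{'at': [0.5512, 0.2029, 0.0713], 'p': 0.84}]
side large_knob [{'at': [0.5897, -0.2184, 0.1024], 'p': 0.73}]
side small_knob [{'at': [0.5507, 0.221, 0.0724], 'p': 0.9}]
side small_bolt [{'at': [0.5519, 0.2243, 0.067], 'p': 0.69}]
```

View pics/z5.png

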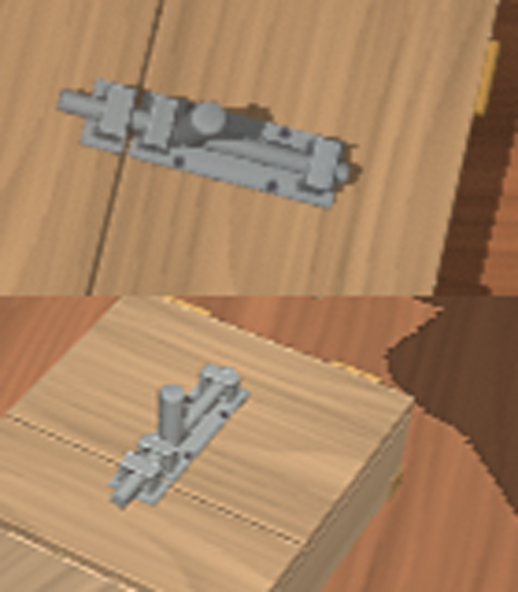

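The knob now stands against the front guide, and the tip is about 12 px (22 mm) beyond the keeper, which matches fully home. The arm is clear.

```bash
python3 - <<'E'
from h import *
print(np.linalg.norm(px('top',396.2,181.9,.145)-px('top',419,188,.145)),np.linalg.norm(px('top',356.8,177.3,.104)-px('top',368.6,179.7,.104)))
print(env.close_job())
E
```

```text
0.04246199765017073 0.023008159241994782
the job is handed in; nothing more can be done
None
```

The large case's bolt is fully home, as far as the cameras show. I pushed its knob with the closed fingertips until it hit its stop, with the force rising to about 20 N. Then I backed the arm off clear of everything and handed the job in about 8 s into the 29 s limit.

- **Large bolt:** the last pictures show the knob moved about 42 mm and the tip about 23 mm past the keeper's far side. Fully home would be 22 mm. The 42 mm fits if the bolt started near 0.008, the top of its stated range.
- **Small bolt:** I never went near it. The detector puts its knob and bolt within about 4 mm of where they were at the start, which is its accuracy. There was no first top-camera reading of the knob to compare.
- **Disagreement:** the two cameras differed by about 5 mm on where the large knob started. This did not affect the push.

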